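# Hang the pipette on the free fork of the pipette carousel

### The job

First turn the pipette carousel until its one empty fork stands right over the pointer of its foot. Then take the pipette out of its bench stand, push it gently past the two sprung rollers into that empty fork, let it down until its shoulder rests on the fork, and leave it hanging there upright. Do not force it or let it drop, and leave the things standing about where they are.

Things in the scene. Friction and masses are not known exactly. Their poses are not given: they have to be found in the camera images.
- carousel: Pipette carousel, 302 mm high: a grey foot 132 mm across, fixed to the worktop; on it an aluminium column with four white forks in a cross and a black knob on top. Origin: centre of the foot's underside, on the column's vertical axis; its -x axis runs along the foot's pointer. Three forks hold pipettes fixed in them (outer side 106 mm from the axis, tops 135 mm above the forks); one fork is empty.
- knob (a point): Centre of the round black knob on the column, on the axis, 285 mm above the worktop; 40 mm across, from 270 to 300 mm above the worktop. It turns with the column and all forks, stiffly (about 0.15 N m), without clicks or a stop on the way needed, and stays where it is left.
- front_mark (a point): Point 90 mm from the axis on the foot's pointer, at worktop height. The pointer is a flat grey tongue, 8 mm high, with a black line, that sticks out of the foot on the robot's side to 120 mm from the axis. The empty fork has to stand above it.
- fork_mark (a point): Point that turns with the forks, at worktop height, 90 mm from the axis, straight below where a neck belongs in the EMPTY fork. At the start 1.0 to 2.4 rad from front_mark, counter-clockwise seen from above: turn the carousel clockwise by that much.
- fork_mouth (a point): Turns with the forks; at worktop height below the empty fork's open outer end, 115 mm from the axis. Two level prongs 19 to 20 mm apart, 24 mm thick, flared at the end. 100 mm from the axis an upright sprung roller (12 mm across) stands out of each prong, 12 mm between them: a shaft pushed in level parts them (1 to 3 N), then they close behind it. They do not hold it up.
- fork_stop (a point): Turns with the forks; at worktop height below the empty fork's backrest, an upright bar 75 mm from the axis, 45 mm below to 65 mm above the fork, which stops the pipette's rib; a neck in place has 1 to 2 mm of play each way. The top of all four forks is level, 125 to 155 mm above the worktop: they are clamped somewhere in that range, and this height is not reported: find it by sight or feel.
- pipette: The pipette to put away: white, 234 mm long, 70 to 110 g, upright, tip down, in the bench stand. Its y axis points along it to the tip (down); its z axis is level, away from the flat rib on its back (16 mm wide, 14 mm from the long axis). In the fork the rib is inside, next to the column, so z points outward. Origin: on the back, 9.5 mm aside of the long axis: use neck and grip.
- neck (a point): On the pipette's long axis at the shoulder, where the round body (27 mm across here) ends and the shaft begins (17.6 mm across, 23 mm front to back with the rib, thinning to 8 mm over 70 mm). Within 2 mm of the height of the fork's top face when it hangs. 98 mm above the tip, 135 mm below the top end.
- grip (a point): On the pipette's long axis, 90 mm above neck, a good place to grip, across its x axis: the round body is 32 mm across here, the same 15 mm higher and narrowing to 27 mm at the neck. The plunger ends 45 mm above this point.
- stand: White bench stand of the pipette, fixed, 76 x 70 mm, 115 mm high, in front of the sink: the pipette's shoulder rests on its top, its shaft goes through two level plates (lift it straight up; the tip is clear after 100 mm). Origin: centre of the underside, below the neck; its -x axis runs as the pipette's z axis, level. It may have changed places with the tip box.
- tip_box: Green tip box, 66 x 112 x 34 mm, bystander; origin at the centre of its underside.
- amber_bottle: Small brown bottle with white cap, 45 mm across, 91 mm high, bystander; origin at the centre of its underside.
- dropper: Brown dropper bottle, 30 mm across, 89 mm high, bystander; origin at the centre of its underside.

How it is judged:
On the way, in this order (a step that is already met when the one before it is completed fails the run):
1. the empty fork stands over the pointer, with the pipette still in its bench stand (horizontal distance between fork_mark and front_mark below 0.016 m and distance of pipette from where it was at the start of the episode below 0.02 m), for 0.3 s.
2. the pipette is taken out of its stand (distance of pipette from where it was at the start of the episode above 0.09 m and contact force between pipette and stand below 0.01 N), for 0.1 s.
At the end, for the whole second after the job is handed in: The pipette hangs at rest in the empty fork, borne by the carousel and let go: its neck within 6 mm (level) of the fork's place for it, 120 to 162 mm above the worktop, upright within 8 degrees; and the fork still stands over the pointer (fork_mark within 20 mm of front_mark) (horizontal distance between fork_mark and front_mark below 0.02 m and horizontal distance between neck and fork_mark below 0.006 m and height (world z) of neck between 0.12 and 0.162 m and angle between the y axis of pipette and the z axis of carousel, either way round below 0.14 rad and contact force between pipette and carousel above 0.3 N and contact force between pipette and the fingers below 0.01 N and linear speed of pipette below 0.02 m/s); the robot touches nothing.
It fails at once if the pipette is pressed on the carousel with more than 20 N (contact force between pipette and carousel above 20 N).
It fails at once if the pipette is dropped (falls at over 0.22 m/s, untouched by the fingers) (linear speed of pipette above 0.22 m/s and contact force between pipette and the fingers below 0.01 N).
It fails at once if the tip box, amber bottle or dropper bottle is moved by more than 30 mm (distance of any of tip_box, amber_bottle, dropper from where it was at the start of the episode above 0.03 m).
It also fails if it takes over 67 s, if anything falls off the work surface, if the arm or the gripper's body presses on something with over 40 N, if the wrist force passes 120 N, or if a joint passes its speed limit or range.

### The arm

A 7-joint arm with a two-finger parallel gripper is mounted at the origin on a cart in front of the work surface, level with it; the furniture and walls round the work are solid. World frame = base frame: x ahead of the robot, y to its left, z up, the work surface at z = 0. Lengths are in m, angles in rad, forces in N, time in s.
With the tool pointing down it reaches from about 0.4 to 0.85 m from the base axis. Payload 4.5 kg.
Tool frame: the origin (TCP) lies midway between the tips of the shut fingers; the grasp point (between the pads) lies 19 mm behind it (manip.pinch_z is the distance from the TCP to the grasp point, in m); z points along the fingers, y is the line along which they close (so a half turn about z gives the same grasp; the last joint's range is limited). The gripper opens to 85 mm and grips with 20 to 120 N. Pads are 22 mm wide; open, the fingers measure 114 mm over their backs; the gripper's body (76 mm by 85 mm) begins 54 mm behind the grasp point. The pads swing forward as they close: fully open they stand 13 mm farther back than shut.
Start: joints at [1.369, 0.689, -0.195, 1.565, 0.157, 0.902, -0.215], TCP at [0.146, -0.608, 0.231] pointing down, gripper open.
Joint ranges: [-3.01, 3.01], [-0.46, 2.08], [-1.47, 1.51], [0.13, 2.56], [-1, 4.14], [0.04, 2.09], [-2.66, 2.66]. Speed limits (rad/s): [2.57, 2.57, 3.14, 3.14, 3.14, 3.14, 3.14].

### API

Orientations are given as a unit quaternion [w, x, y, z].
In Python, from station import manip gives the robot as it stands.
- The arm moves only by the tool apply_moves, never from a script. Its argument "motion" is a list of rows, each a list of 7 numbers: the shift along the tool's x, y, z in m, then the turn, a rotation vector about the tool's x, y, z in degrees, then the opening, from -1 (shut) to 1 (fully open). In form: [[x, y, z, wx, wy, wz, fingers], ...]. A call has 1 to 12 rows; each row is the pose to reach, as a shift and turn from the pose commanded when the call began, along the tool's axes at that moment; what a row does not reach only later rows make up. A row lasts 1/12 s, in which the tool goes at most 41.7 mm and 7.16 degrees, less where a joint would pass 70% of its speed; a pose out of reach is approached as far as the arm can. A call with a gripper value outside its range is refused whole. The fingers move at their own pace and stop on an object; "force" is the grip in N (left out, the last holds). Time passes only in rows, so rows that repeat a pose let the fingers close. It gives the time, the measured TCP pose, the force, the opening and the grip force at its end, in the units of the state.
- manip.read_state(): the state, without advancing time (a new reading comes with each control period).
- manip.snapshot(name): name is "side" or "top" or "wrist"; returns a dict with "frame" (480x640x3 uint8, red, green, blue), "z_map" (480x640 float32, m along the optical axis (not along the pixel's ray), 0 where there is no reading), "mtx" (3x3 intrinsics, pixels), "k1" (the pictures are not rectified: a ray, as slopes to the right and down, at radius r is drawn at 1 + k1 r^2 times it, then the intrinsics apply), "rvec" (rotation vector, rad) and "tvec" (3), from world to camera coordinates, as OpenCV has them; the wrist camera has in their place "hand_eye" (4x4, takes a point from camera to tool coordinates, whose origin is the TCP and whose axes are the flange's). Camera axes: x right, y down, z forward; pixel columns grow to the right and rows downward; lengths in m; the calibration is good to about 2 mm. A picture is of the moment at which its call begins: read the wrist's pose just before it.
- manip.hand_in(): hands the job in; it is judged then, once.
The state is a dict: "clock": time; "joints": joint angles; "qvel": joint speeds; "joint_efforts": joint torques, N m; "tcp_pos": TCP position; "tcp_rot": TCP orientation; "force": force on the tool from outside, world axes, zero at the start; "ft_torque": the same for the moment, N m; "gripper_width": finger opening in m; "finger_force": force on a finger pad.
Only numpy, scipy, OpenCV 4.12 (cv2) and the standard library are available. Lean on these libraries where they do the work, as an engineer would, in place of code of your own. Each camera call takes 0.05 s, during which the arm holds its last target. There are 200 camera calls.

## Working session

There is one attempt and no reset: what is moved stays moved. The work goes in short steps, Python scripts to look and compute and a tool call to move; the robot and the scene stay as the last step left them, time stands still between calls to the robot, and variables do not carry over. Pictures are saved under pics/ and viewed, at most 10 in all, crops included, and the job is handed in when it is done.

Besides the shell and the picture viewer there is one more tool, called as name(argument=value, ...), one argument or row to a line, values as JSON. apply_moves: Moves the arm, as the interface text tells. Its arguments: {"type":"object","properties":{"motion":{"type":"array"},"force":{"type":"number"}},"required":["motion"]}

```bash
mkdir -p pics
cat > h.py <<'E'
import numpy as np, cv2
from scipy.spatial.transform import Rotation as R
from station import manip
def q2R(q): return R.from_quat([q[1],q[2],q[3],q[0]]).as_matrix()
def cloud(s,st=None):
    K=s["mtx"];z=s["z_map"];h,w=z.shape
    v,u=np.mgrid[0:h,0:w].astype(float)
    k=float(s["k1"]); d=np.array([k,0,0,0,0],float)
    p=cv2.undistortPoints(np.stack([u.ravel(),v.ravel()],1).reshape(-1,1,2),np.array(K,float),d).reshape(h,w,2)
    P=np.dstack([p*z[...,None],z])
    if "rvec" in s:
        Rm=cv2.Rodrigues(np.array(s["rvec"],float))[0]
        W=(P-np.array(s["tvec"]).reshape(3))@Rm
    else:
        H=np.array(s["hand_eye"]);T=P@H[:3,:3].T+H[:3,3]
        W=T@q2R(st["tcp_rot"]).T+np.array(st["tcp_pos"])
    W[z<=0]=np.nan
    return W
def save(name,img): cv2.imwrite("pics/"+name,img[...,::-1])
E
python3 - <<'E'
from h import *
st=manip.read_state();print({k:np.round(v,4).tolist() for k,v in st.items()},manip.pinch_z)
for n in("side","top"):
    s=manip.snapshot(n);save(n+".png",s["frame"]);W=cloud(s);np.savez(n+".npz",W=W,f=s["frame"])
    Rm=cv2.Rodrigues(np.array(s["rvec"],float))[0];print(n,"cam at",-Rm.T@np.array(s["tvec"]).ravel(),"fwd",Rm[2])
E
```

```text
{'clock': 0.0, 'joints': [1.3688, 0.6901, -0.1945, 1.5664, 0.1573, 0.9025, -0.2151], 'qvel': [-0.0005, -0.0017, -0.001, 0.0003, -0.0006, 0.0001, 0.0014], 'joint_efforts': [-0.0, -53.9612, -1.2665, -15.8544, 0.0091, 0.0095, -0.0], 'tcp_pos': [0.1458, -0.6071, 0.2304], 'tcp_rot': [-0.001, 0.9931, 0.1177, -0.0002], 'force': [-0.792, -0.3396, -0.6589], 'ft_torque': [-0.003, 0.0077, -0.0141], 'finger_force': 0.0, 'gripper_width': 0.0855} 0.0187
side cam at [0.03355989 0.6656917  0.62862528] fwd [ 0.46480238 -0.7447039  -0.47893094]
top cam at [ 0.34954222 -0.02145189  1.25283033] fwd [ 0.11391234 -0.03239495 -0.99296251]
```

View pics/side.png

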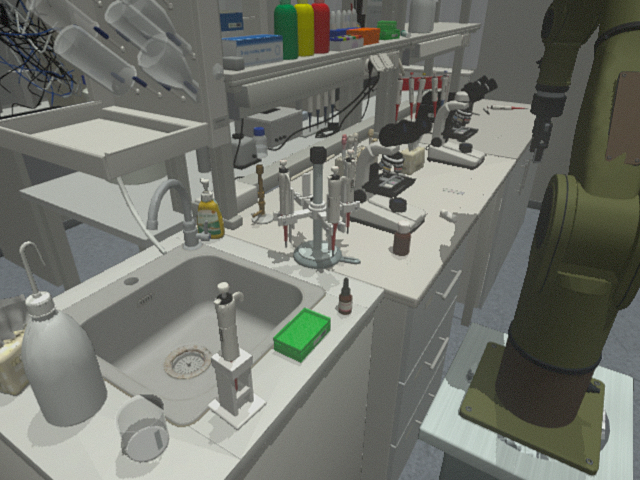

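View pics/top.png

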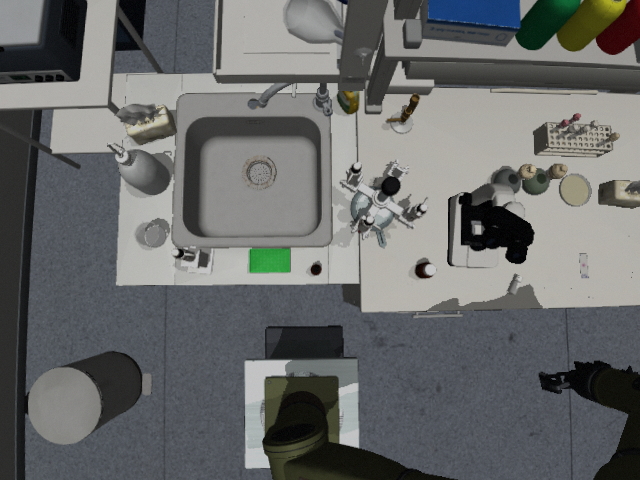

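The side view shows the carousel at (318,210) and the pipette in its stand at (230,340). From the top, the carousel is near (375,205), its pointer tip near (380,242), the empty fork apparently at (400,168), and the pipette at (185,255). The tip box and dropper stand between them.

Run:
```python
from h import *
f=np.load("top.npz")["f"];W=np.load("top.npz")["W"];Ws=np.load("side.npz")["W"];fs=np.load("side.npz")["f"]
a=cv2.resize(f[145:255,325:445],None,fx=5,fy=5,interpolation=cv2.INTER_CUBIC)[:550,:600]
save("c1.png",a)
b=cv2.resize(fs[140:275,255:365],None,fx=4,fy=4,interpolation=cv2.INTER_CUBIC)
save("c2.png",b)
for u,v in [(390,186),(355,172),(420,208),(368,220),(400,168),(381,240),(380,235),(176,252),(190,255),(205,255),(270,260),(316,268),(425,268)]: print(u,v,W[v,u].round(3))
# knob from side
m=(Ws[...,2]>.262)&(Ws[...,2]<.31)&(np.hypot(Ws[...,0]-.62,Ws[...,1]+.08)<.12)
print("sideknob",m.sum(),np.nanmedian(Ws[m],0))
# top: all pts near with z>.26
m=(W[...,2]>.29)&(W[...,2]<.315)&(np.hypot(W[...,0]-W[186,390,0],W[...,1]-W[186,390,1])<.035)
print("knob",m.sum(),W[m].min(0),W[m].max(0),W[m].mean(0))
```

```text
390 186 [ 0.573 -0.205  0.303]
355 172 [ 0.616 -0.131  0.261]
420 208 [ 0.526 -0.276  0.282]
368 220 [ 0.499 -0.157  0.281]
400 168 [ 0.64  -0.249  0.209]
381 240 [ 0.483 -0.23   0.011]
380 235 [ 0.498 -0.229  0.003]
176 252 [0.432 0.281 0.252]
190 255 [0.431 0.272 0.169]
205 255 [0.44  0.262 0.053]
270 260 [0.426 0.085 0.035]
316 268 [ 0.401 -0.042  0.086]
425 268 [ 0.398 -0.334  0.092]
sideknob 136 [ 0.61854534 -0.13730287  0.2800493 ]
knob 261 [ 0.55623739 -0.22893383  0.29051849] [ 0.59698579 -0.18885737  0.30691646] [ 0.57490904 -0.20846136  0.30044287]
```

View pics/c1.png

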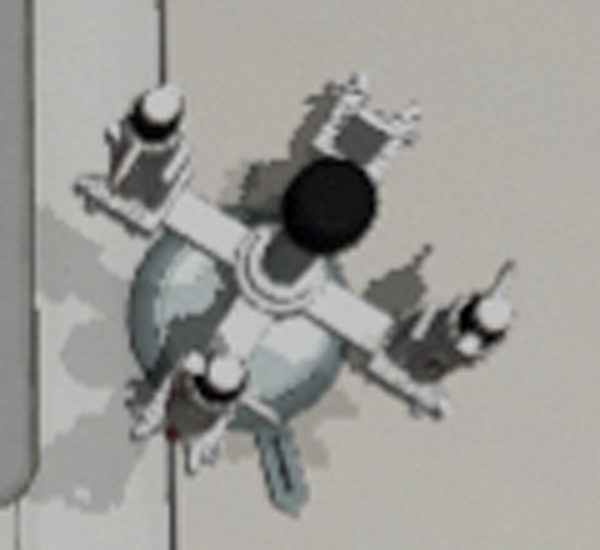

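View pics/c2.png

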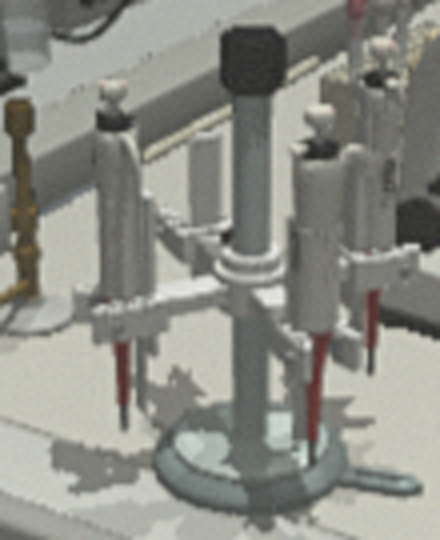

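The crops show the empty fork with its prongs at about (355,90) and (410,118) in c1, and the pointer tongue at (285,480). Next I fit the axis, the fork plane and the angles from the depth data.

Run:
```python
from h import *
from scipy.optimize import least_squares
W=np.load("top.npz")["W"];Ws=np.load("side.npz")["W"];f=np.load("top.npz")["f"]
for n,w in(("top",W),("side",Ws)):
    A=np.array([.5749,-.2085]);r=np.hypot(w[...,0]-A[0],w[...,1]-A[1])
    # knob side / column fits
    for lo,hi,rr in((.272,.299,.03),(.17,.26,.025)):
        m=(w[...,2]>lo)&(w[...,2]<hi)&(r<rr+.01);P=w[m]
        if m.sum()>20:
            s=least_squares(lambda p:np.hypot(P[:,0]-p[0],P[:,1]-p[1])-p[2],[*A,.02],loss="soft_l1",f_scale=.002).x;print(n,lo,m.sum(),s.round(4))
    m=(r>.02)&(r<.13)&(w[...,2]>.08)&(w[...,2]<.2);z=w[m][:,2]
    h,e=np.histogram(z,np.arange(.08,.2,.004));print(n,dict(zip((e[:-1]*1000).astype(int).tolist(),h.tolist())))
    m=(r<.128)&(r>.072)&(w[...,2]<.016)&(w[...,2]>.0055);P=w[m];print("pointer",m.sum(),P.mean(0).round(4))
    ang=np.degrees(np.arctan2(P[:,1]-A[1],P[:,0]-A[0]))%360;print(np.percentile(ang,[5,25,50,75,95]).round(1))
# empty fork pixels in top: list
m=np.zeros(W.shape[:2],bool);m[158:182,385:412]=1
m&=(W[...,2]>.1)&(W[...,2]<.24)
for v,u in np.argwhere(m)[::3]: print(u,v,(W[v,u]*1000).round(0).astype(int).tolist(),end=';')
```

```text
top 0.272 101 [ 0.5762 -0.209   0.019 ]
top 0.17 69 [ 0.5765 -0.2097  0.012 ]
top {80: 1, 84: 1, 88: 1, 92: 1, 96: 0, 100: 0, 104: 0, 108: 0, 112: 0, 116: 0, 120: 6, 124: 11, 128: 31, 132: 41, 136: 129, 140: 318, 144: 335, 148: 148, 152: 17, 156: 26, 160: 18, 164: 17, 168: 18, 172: 17, 176: 18, 180: 21, 184: 19, 188: 18, 192: 17}
pointer 134 [ 0.517  -0.2026  0.008 ]
[ 77.3 153.1 192.4 197.3 292.5]
side 0.272 182 [ 0.5775 -0.2115  0.0204]
side 0.17 331 [ 0.5773 -0.2109  0.0115]
side {80: 23, 84: 25, 88: 25, 92: 29, 96: 30, 100: 32, 104: 29, 108: 36, 112: 43, 116: 28, 120: 13, 124: 59, 128: 122, 132: 133, 136: 158, 140: 203, 144: 268, 148: 197, 152: 71, 156: 76, 160: 82, 164: 74, 168: 70, 172: 66, 176: 77, 180: 67, 184: 67, 188: 67, 192: 72}
pointer 133 [ 0.5151 -0.1855  0.0085]
[ 79.4  98.3 191.2 195.7 200.8]
396 159 [682, -253, 146];397 160 [679, -256, 146];397 161 [676, -256, 146];395 162 [675, -251, 141];392 163 [674, -244, 137];395 163 [670, -250, 148];392 164 [671, -244, 137];395 164 [668, -250, 148];393 165 [666, -245, 146];396 165 [664, -252, 150];392 166 [664, -243, 142];395 
[... 946 characters left out ...]
394 173 [638, -242, 168];397 173 [635, -247, 181];400 173 [631, -252, 193];403 173 [644, -270, 147];406 173 [646, -280, 139];389 174 [641, -233, 147];392 174 [639, -240, 154];395 174 [637, -246, 162];398 174 [634, -251, 175];401 174 [630, -256, 188];387 175 [641, -230, 136];390 175 [638, -235, 148];393 175 [638, -243, 150];396 175 [634, -248, 164];399 175 [631, -253, 176];402 175 [638, -267, 148];388 176 [639, -232, 136];391 176 [635, -238, 148];395 176 [635, -248, 150];398 176 [632, -253, 163];401 176 [636, -265, 146];396 177 [632, -250, 152];399 177 [629, -256, 164];402 177 [634, -268, 145];398 178 [630, -257, 147];401 178 [630, -264, 147];400 179 [629, -263, 142];400 180 [625, -262, 147];
```

The axis is at about (0.577, -0.210), the fork top at about 146 mm (the backrest top at 211 mm agrees), the empty fork at about -32° and the pointer at about 192°. That means a clockwise turn of about 136°. I move above the knob now.

apply_moves(
  motion=[
    [0, 0, -0.08, 0, 0, 0, 1],
    [0, 0, -0.16, 0, 0, 0, 1],
    [0, 0, -0.17, 0, 0, 0, 1],
    [0, 0, -0.17, 0, 0, 0, 1],
    [0.511, -0.285, -0.17, 0, 0, 0, 1],
    [0.511, -0.285, -0.17, 0, 0, 0, 1],
    [0.511, -0.285, -0.17, 0, 0, 0, 1],
    [0.511, -0.285, -0.17, 0, 0, 0, 1],
    [0.511, -0.285, -0.17, 0, 0, 0, 1],
    [0.511, -0.285, -0.17, 0, 0, 0, 1],
    [0.511, -0.285, -0.17, 0, 0, 0, 1],
    [0.511, -0.285, -0.17, 0, 0, 0, 1],
  ],
)

```text
clock: 1.1
tcp_pos: [0.392, -0.3801, 0.3996]
tcp_rot: [-0.0, 0.993, 0.118, -0.0]
force: [0.9, 0.3, -0.5]
gripper_width: 0.0855
finger_force: 0.0
```

```bash
cat >> h.py <<'E'
def rs(st=None):
    st=st or manip.read_state();Rm=q2R(st["tcp_rot"])
    print("t",round(st["clock"],2),"pos",np.round(st["tcp_pos"],4),"x-yaw",round(np.degrees(np.arctan2(Rm[1,0],Rm[0,0])),2),"zax",Rm[:,2].round(3),"q",np.round(st["joints"],2),"F",np.round(st["force"],1),"w",round(st["gripper_width"],4),"ff",round(float(st["finger_force"]),1));return st
def to(d,st=None):
    st=st or manip.read_state();return (q2R(st["tcp_rot"]).T@np.array(d)).round(4)
E
python3 - <<'E'
from h import *
st=rs();print(to(np.array([.577,-.2103,.40])-st["tcp_pos"]))
W=np.load("top.npz")["W"];A=np.array([.577,-.2103])
d=W[...,:2]-A;r=np.hypot(d[...,0],d[...,1]);a=np.degrees(np.arctan2(d[...,1],d[...,0]))%360
m=(r>.075)&(r<.125)&(abs(W[...,2]-.008)<.006)&(a>175)&(a<210);print(m.sum(),np.median(a[m]),d[m].mean(0),[round(np.median(a[m&(r>q)&(r<q+.012)]),1) for q in(.078,.09,.102)])
E
```

```text
t 1.1 pos [ 0.392  -0.3801  0.3996] x-yaw 13.5 zax [-0.001  0.    -1.   ] q [ 0.85  0.42 -0.27  1.54  0.11  1.2  -0.77] F [ 0.9  0.3 -0.5] w 0.0855 ff 0.0
[ 0.2195 -0.1219 -0.0004]
140 192.79743422019197 [-0.09520187 -0.02139789] [np.float64(192.1), np.float64(191.9), np.float64(193.0)]
```

apply_moves(
  motion=[
    [0.2195, -0.122, 0, 0, 0, -86.5, 1],
    [0.2195, -0.122, 0, 0, 0, -86.5, 1],
    [0.2195, -0.122, 0, 0, 0, -86.5, 1],
    [0.2195, -0.122, 0, 0, 0, -86.5, 1],
    [0.2195, -0.122, 0, 0, 0, -86.5, 1],
    [0.2195, -0.122, 0, 0, 0, -86.5, 1],
    [0.2195, -0.122, 0, 0, 0, -86.5, 1],
    [0.2195, -0.122, 0, 0, 0, -86.5, 1],
    [0.2195, -0.122, 0, 0, 0, -86.5, 1],
    [0.2195, -0.122, 0, 0, 0, -86.5, 1],
    [0.2195, -0.122, 0, 0, 0, -86.5, 1],
    [0.2195, -0.122, 0, 0, 0, -86.5, 1],
  ],
)

```text
clock: 2.1
tcp_pos: [0.5758, -0.212, 0.3993]
tcp_rot: [-0.0, 0.644, 0.765, -0.0]
force: [0.5, -0.5, -0.6]
gripper_width: 0.0854
finger_force: 0.0
```

Run:
```python
from h import *
st=rs();s=manip.snapshot("wrist");print(s["hand_eye"].round(3).tolist());save("w1.png",s["frame"])
W=cloud(s,st);A=np.array([.577,-.2103])
r=np.hypot(W[...,0]-A[0],W[...,1]-A[1])
m=(W[...,2]>.29)&(W[...,2]<.31)&(r<.035);P=W[m]
if m.sum()>50:
    print("knobtop",m.sum(),P.mean(0),(P.max(0)+P.min(0))/2,P.max(0)-P.min(0))
```

```text
t 2.1 pos [ 0.5758 -0.212   0.3993] x-yaw 99.81 zax [-0.001  0.    -1.   ] q [ 0.63  0.58 -0.66  1.32  0.35  1.35  0.14] F [ 0.5 -0.5 -0.6] w 0.0854 ff 0.0
[[-0.001, -0.951, -0.311, 0.08], [1.0, -0.001, 0.0, 0.0], [-0.0, -0.311, 0.951, -0.143], [0.0, 0.0, 0.0, 1.0]]
knobtop 2168 [ 0.57719726 -0.20724351  0.30111174] [ 0.57766604 -0.20957017  0.29743044] [0.04131404 0.04144862 0.01474143]
```

View pics/w1.png

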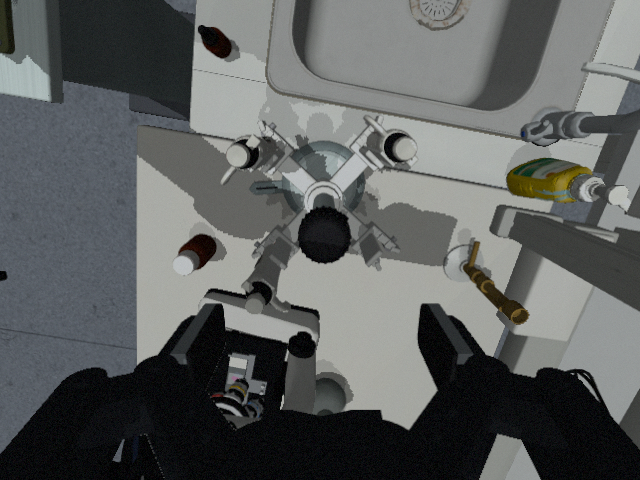

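The wrist view shows the knob at (325,235), with three pipettes around it and the empty fork at (370,245). The microscope eyepiece is at (300,345), so I check its clearance first.

Run:
```python
from h import *
W=np.load("top.npz")["W"];A=np.array([.577,-.209])
r=np.hypot(W[...,0]-A[0],W[...,1]-A[1])
for lo,hi in((.025,.06),(.06,.08),(.08,.11),(.11,.16),(.16,.22)):
    m=(r>lo)&(r<hi)&(W[...,1]>-1);k=np.nanargmax(np.where(m,W[...,2],-1));print(lo,W.reshape(-1,3)[k].round(3))
```

```text
0.025 [ 0.545 -0.256  0.148]
0.06 [ 0.534 -0.276  0.265]
0.08 [ 0.53  -0.284  0.287]
0.11 [ 0.473 -0.163  0.151]
0.16 [ 0.782 -0.128  0.455]
```

apply_moves(
  motion=[
    [0.0015, 0, 0.04, 0, 0, 0, 1],
    [0.0015, 0, 0.08, 0, 0, 0, 1],
    [0.0015, 0, 0.11, 0, 0, 0, 1],
    [0.0015, 0, 0.132, 0, 0, 0, 1],
    [0.0015, 0, 0.132, 0, 0, 0, 1],
    [0.0015, 0, 0.132, 0, 0, 0, -1],
    [0.0015, 0, 0.132, 0, 0, 0, -1],
    [0.0015, 0, 0.132, 0, 0, 0, -1],
    [0.0015, 0, 0.132, 0, 0, 0, -1],
    [0.0015, 0, 0.132, 0, 0, 0, -1],
    [0.0015, 0, 0.132, 0, 0, 0, -1],
    [0.0015, 0, 0.132, 0, 0, 0, -1],
  ],
  force=60,
)

```text
clock: 3.15
tcp_pos: [0.5776, -0.2104, 0.2702]
tcp_rot: [0.002, 0.647, 0.763, 0.001]
force: [0.7, 0.5, 5.3]
gripper_width: 0.0378
finger_force: 60.1
```

apply_moves(
  motion=[
    [0, 0, 0, 0, 0, 4, -1],
    [0, 0, 0, 0, 0, 10, -1],
    [0, 0, 0, 0, 0, 16, -1],
    [0, 0, 0, 0, 0, 22, -1],
    [0, 0, 0, 0, 0, 28, -1],
    [0, 0, 0, 0, 0, 34, -1],
    [0, 0, 0, 0, 0, 40, -1],
    [0, 0, 0, 0, 0, 46, -1],
    [0, 0, 0, 0, 0, 52, -1],
    [0, 0, 0, 0, 0, 58, -1],
    [0, 0, 0, 0, 0, 64, -1],
    [0, 0, 0, 0, 0, 68, -1],
  ],
)

```text
clock: 4.15
tcp_pos: [0.5775, -0.2104, 0.2702]
tcp_rot: [0.001, 0.963, 0.269, 0.002]
force: [0.6, 1.0, 5.8]
gripper_width: 0.0379
finger_force: 60.0
```

apply_moves(
  motion=[
    [0, 0, 0, 0, 0, 4, -1],
    [0, 0, 0, 0, 0, 10, -1],
    [0, 0, 0, 0, 0, 16, -1],
    [0, 0, 0, 0, 0, 22, -1],
    [0, 0, 0, 0, 0, 28, -1],
    [0, 0, 0, 0, 0, 34, -1],
    [0, 0, 0, 0, 0, 40, -1],
    [0, 0, 0, 0, 0, 46, -1],
    [0, 0, 0, 0, 0, 52, -1],
    [0, 0, 0, 0, 0, 58, -1],
    [0, 0, 0, 0, 0, 64, -1],
    [0, 0, 0, 0, 0, 68, -1],
  ],
)

```text
clock: 5.15
tcp_pos: [0.5774, -0.2104, 0.2702]
tcp_rot: [0.0, 0.949, -0.315, 0.002]
force: [0.2, 1.3, 7.2]
gripper_width: 0.038
finger_force: 60.1
```

apply_moves(
  motion=[
    [0, 0, 0, 0, 0, 0, -1],
    [0, 0, 0, 0, 0, 0, -1],
    [0, 0, 0, 0, 0, 0, -1],
  ],
)

```text
clock: 5.4
tcp_pos: [0.5774, -0.2104, 0.2702]
tcp_rot: [-0.0, 0.95, -0.313, 0.002]
force: [1.3, 1.6, 7.1]
gripper_width: 0.0382
finger_force: 60.2
```

```bash
cat > fk.py <<'E'
from h import *
st=rs();s=manip.snapshot("top");W=cloud(s);A=np.array([.577,-.2095])
c=cv2.resize(s["frame"][145:255,325:445],None,fx=5,fy=5,interpolation=cv2.INTER_CUBIC);save("c_fk.png",c)
d=W[...,:2]-A;r=np.hypot(d[...,0],d[...,1]);a=np.degrees(np.arctan2(d[...,1],d[...,0]))%360
m=(r>.072)&(r<.135)&(W[...,2]>.134)&(W[...,2]<.16)
# angular histogram of fork-level pixels, and per-fork radial statistics
h,e=np.histogram(a[m],np.arange(0,361,5));print({int(x):int(n) for x,n in zip(e,h) if n})
for lo in(150,):
    k=m&(a>165)&(a<220)
    u=np.radians(192.3);t=d@np.array([-np.sin(u),np.cos(u)]);q=d@np.array([np.cos(u),np.sin(u)])
    for side in(k&(t>0.0),k&(t<0)): print(side.sum(),"t",np.percentile(t[side],[5,25,50,75,95]).round(4),"r",np.percentile(q[side],[5,50,95]).round(4),"z",np.median(W[side][:,2]).round(4))
    b=(W[...,2]>.165)&(W[...,2]<.22)&(q>.055)&(q<.09)&(abs(t)<.04);print("backrest",b.sum(),"t",np.percentile(t[b],[3,50,97]).round(4),"q",np.percentile(q[b],[5,50,95]).round(4),"z",W[b][:,2].max().round(4) if b.sum() else 0)
E
python3 fk.py
```

```text
t 5.4 pos [ 0.5774 -0.2104  0.2702] x-yaw -36.5 zax [ 0.004 -0.001 -1.   ] q [ 0.25  0.63  0.05  1.56 -0.03  0.95 -1.9 ] F [1.3 1.6 7.1] w 0.0382 ff 60.2
{15: 24, 20: 44, 25: 9, 85: 3, 90: 22, 95: 11, 100: 2, 105: 23, 110: 45, 115: 7, 175: 22, 180: 8}Traceback (most recent call last):
  File "fk.py", line 11, in <module>
    for side in(k&(t>0.0),k&(t<0)): print(side.sum(),"t",np.percentile(t[side],[5,25,50,75,95]).round(4),"r",np.percentile(q[side],[5,50,95]).round(4),"z",np.median(W[side][:,2]).round(4))
                                                         ~~~~~~~~~~~~~^^^^^^^^^^^^^^^^^^^^^^^^^
    return _quantile_unchecked(
        a, q, axis, out, overwrite_input, method, keepdims, weights)
    return _ureduce(a,
                    func=_quantile_ureduce_func,
    ...<5 lines>...
                    overwrite_input=overwrite_input,
                    method=method)
    r = func(a, **kwargs)
    result = _quantile(arr,
                       quantiles=q,
    ...<2 lines>...
                       out=out,
                       weights=wgt)
    slices_having_nans = np.isnan(arr[-1, ...])
                                  ~~~^^^^^^^^^
IndexError: index -1 is out of bounds for axis 0 with size 0
```

View pics/c_fk.png

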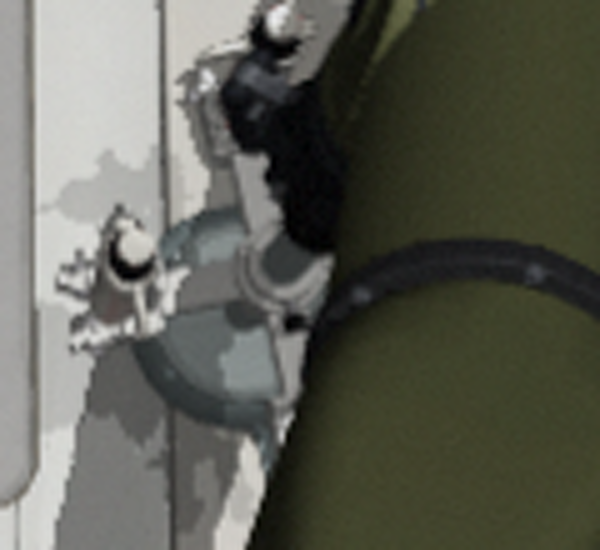

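The arm hides the fork, but the neighbouring forks (angles about 20° and 102°) suggest it is close to the pointer. I let go, rise and check with the wrist camera.

apply_moves(
  motion=[
    [0, 0, 0, 0, 0, 0, 1],
    [0, 0, 0, 0, 0, 0, 1],
    [0, 0, 0, 0, 0, 0, 1],
    [0, 0, -0.03, 0, 0, 0, 1],
    [0, 0, -0.07, 0, 0, 0, 1],
    [0, 0, -0.11, 0, 0, 0, 1],
    [0, 0, -0.15, 0, 0, 0, 1],
    [0, 0, -0.15, 0, 0, 0, 1],
    [0, 0, -0.15, 0, 0, 0, 1],
  ],
)

```text
clock: 6.2
tcp_pos: [0.5768, -0.211, 0.4204]
tcp_rot: [-0.0, 0.95, -0.314, 0.003]
force: [-0.0, 1.0, -1.4]
gripper_width: 0.0853
finger_force: 0.0
```

```bash
cat > wk.py <<'E'
from h import *
import sys
st=rs();s=manip.snapshot("wrist");W=cloud(s,st);save(sys.argv[1],s["frame"]);np.savez(sys.argv[1][:-4]+".npz",W=W)
k=(W[...,2]>.29)&(W[...,2]<.31)&(np.hypot(W[...,0]-.577,W[...,1]+.2095)<.035);print("knob",k.sum(),(W[k].max(0)+W[k].min(0))/2 if k.sum() else 0)
A=np.array([.577,-.2095])
d=W[...,:2]-A;r=np.hypot(d[...,0],d[...,1]);a=np.degrees(np.arctan2(d[...,1],d[...,0]))%360
u=np.radians(192.3);t=d@np.array([-np.sin(u),np.cos(u)]);q=d@np.array([np.cos(u),np.sin(u)])
f=(W[...,2]>.138)&(W[...,2]<.152)&(abs(t)<.035)
for lo in np.arange(.06,.125,.008):
    k=f&(q>lo)&(q<lo+.008)
    if k.sum()>5:
        L=k&(t>0);Rr=k&(t<=0);print("fork q",lo.round(3),[ (int(x.sum()),np.percentile(t[x],[2,98]).round(4).tolist(),np.median(W[x][:,2]).round(4)) for x in(L,Rr) if x.sum()>3])
b=(W[...,2]>.165)&(W[...,2]<.215)&(q>.055)&(q<.09)&(abs(t)<.04);print("backrest",b.sum(),"t",np.percentile(t[b],[3,50,97]).round(4),"q",np.percentile(q[b],[5,50,95]).round(4),"z",np.percentile(W[b][:,2],98).round(4)) if b.sum() else 0
p=(W[...,2]>.003)&(W[...,2]<.014)&(q>.08)&(q<.13)&(abs(t)<.03)
print("pointer",p.sum(),[(x.round(3),np.percentile(t[p&(q>x)&(q<x+.01)],[5,50,95]).round(4).tolist()) for x in(.08,.09,.1,.11) if (p&(q>x)&(q<x+.01)).sum()>5])
E
python3 wk.py w2.png
```

```text
t 6.2 pos [ 0.5768 -0.211   0.4204] x-yaw -36.56 zax [ 0.005 -0.002 -1.   ] q [ 0.24  0.51  0.07  1.31 -0.03  1.32 -1.9 ] F [-0.   1.  -1.4] w 0.0853 ff 0.0
knob 1859 [ 0.57816093 -0.21044571  0.29743545]
fork q 0.06 [(90, [0.0004, 0.0196], np.float64(0.1461)), (91, [-0.0191, -0.0004], np.float64(0.1462))]
fork q 0.068 [(56, [0.0038, 0.0198], np.float64(0.147)), (35, [-0.0196, -0.0035], np.float64(0.1471))]
fork q 0.076 [(53, [0.0098, 0.0197], np.float64(0.1467)), (12, [-0.0204, -0.0162], np.float64(0.1459))]
fork q 0.084 [(42, [0.0099, 0.0194], np.float64(0.1458))]
fork q 0.092 [(67, [0.0064, 0.0242], np.float64(0.1454)), (25, [-0.0246, -0.0072], np.float64(0.1453))]
fork q 0.1 [(60, [0.0064, 0.0236], np.float64(0.1455)), (47, [-0.0204, -0.0086], np.float64(0.1462))]
fork q 0.108 [(20, [0.0127, 0.0187], np.float64(0.1472)), (15, [-0.0202, -0.0138], np.float64(0.1469))]
backrest 320 t [-0.0099  0.0008  0.0106] q [0.0679 0.0684 0.0722] z 0.2135Traceback (most recent call last):
  File "wk.py", line 15, in <module>
    print("pointer",p.sum(),[(x.round(3),np.percentile(t[p&(q>x)&(q<x+.01)],[5,50,95]).round(4).tolist()) for x in(.08,.09,.1,.11) if (p&(q>x)&(q<x+.01)).sum()>5])
                              ^^^^^^^
AttributeError: 'float' object has no attribute 'round'
```

View pics/w2.png

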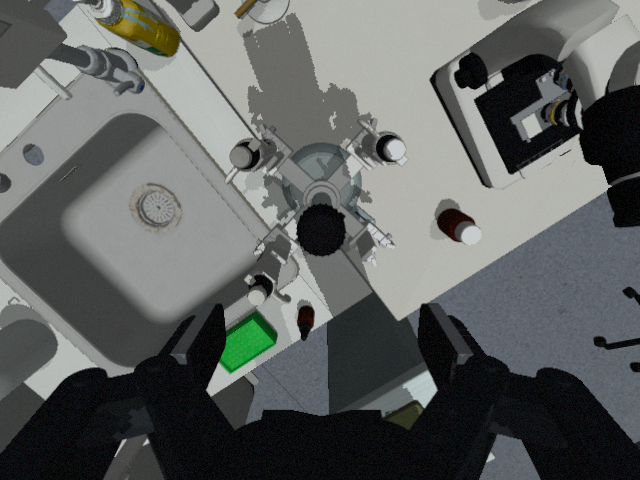

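The wrist view shows the empty fork at (378,240), and the depth fit puts it symmetric about the pointer line within 1 mm, with its top at 146 mm. Step 1 is done, so I go over the pipette stand.

apply_moves(
  motion=[
    [-0.4055, -0.301, 0, 0, 0, -86, 1],
    [-0.4055, -0.301, 0, 0, 0, -86, 1],
    [-0.4055, -0.301, 0, 0, 0, -86, 1],
    [-0.4055, -0.301, 0, 0, 0, -86, 1],
    [-0.4055, -0.301, 0, 0, 0, -86, 1],
    [-0.4055, -0.301, 0, 0, 0, -86, 1],
    [-0.4055, -0.301, 0, 0, 0, -86, 1],
    [-0.4055, -0.301, 0, 0, 0, -86, 1],
    [-0.4055, -0.301, 0, 0, 0, -86, 1],
    [-0.4055, -0.301, 0, 0, 0, -86, 1],
    [-0.4055, -0.301, 0, 0, 0, -86, 1],
    [-0.4055, -0.301, 0, 0, 0, -86, 1],
  ],
)

```text
clock: 7.25
tcp_pos: [0.4289, 0.269, 0.416]
tcp_rot: [0.0, 0.907, 0.421, -0.002]
force: [1.2, 0.3, -0.2]
gripper_width: 0.0855
finger_force: 0.0
```

apply_moves(
  motion=[
    [0, 0, 0, 0, 0, 0, 1],
    [0, 0, 0, 0, 0, 0, 1],
    [0, 0, 0, 0, 0, 0, 1],
  ],
)

```text
clock: 7.5
tcp_pos: [0.4304, 0.2668, 0.4162]
tcp_rot: [0.001, 0.909, 0.417, -0.002]
force: [-0.1, -0.8, -0.1]
gripper_width: 0.0858
finger_force: 0.0
```

Run:
```python
from h import *
st=rs();s=manip.snapshot("wrist");W=cloud(s,st);save("w3.png",s["frame"]);np.savez("w3.npz",W=W)
t=manip.snapshot("top");Wt=cloud(t);A=np.array([.577,-.2095]);u=np.radians(192.3)
d=Wt[...,:2]-A;tt=d@np.array([-np.sin(u),np.cos(u)]);q=d@np.array([np.cos(u),np.sin(u)])
f=(Wt[...,2]>.138)&(Wt[...,2]<.152)&(abs(tt)<.035)&(q>.06)&(q<.125)
for lo in(.076,.086,.096,.106): k=f&(q>lo)&(q<lo+.01);print(lo,k.sum(),[np.percentile(tt[x],[3,97]).round(4).tolist() for x in(k&(tt>0),k&(tt<0)) if x.sum()>2])
p=(Wt[...,2]>.002)&(Wt[...,2]<.015)&(q>.1)&(q<.122)&(abs(tt)<.015);print("pointer t",np.median(tt[p]),p.sum())
# pipette profile from wrist
for z in np.arange(.12,.26,.01):
    m=(W[...,2]>z)&(W[...,2]<z+.01)&(np.hypot(W[...,0]-.43,W[...,1]-.272)<.06)
    if m.sum()>10: print(z.round(3),m.sum(),W[m].min(0).round(3),W[m].max(0).round(3))
```

```text
t 7.5 pos [0.4304 0.2668 0.4162] x-yaw 49.34 zax [-0.003 -0.003 -1.   ] q [-0.36  0.36 -0.42  1.6   0.15  1.22 -1.52] F [-0.1 -0.8 -0.1] w 0.0858 ff 0.0
0.076 35 [[0.0083, 0.0173], [-0.0221, -0.0119]]
0.086 34 [[0.0079, 0.0175], [-0.0221, -0.0119]]
0.096 47 [[0.0044, 0.0206], [-0.024, -0.0094]]
0.106 23 [[0.0096, 0.0161], [-0.0208, -0.0125]]
pointer t -0.0004147562457176696 34
0.12 20 [0.428 0.279 0.12 ] [0.446 0.299 0.13 ]
0.13 23 [0.429 0.276 0.131] [0.446 0.299 0.14 ]
0.14 18 [0.437 0.277 0.141] [0.447 0.298 0.15 ]
0.15 18 [0.436 0.277 0.15 ] [0.447 0.3   0.159]
0.16 28 [0.43  0.278 0.16 ] [0.447 0.3   0.17 ]
0.17 30 [0.431 0.276 0.17 ] [0.447 0.3   0.18 ]
0.18 25 [0.431 0.277 0.18 ] [0.447 0.299 0.19 ]
0.19 18 [0.435 0.277 0.191] [0.448 0.299 0.2  ]
0.2 23 [0.432 0.251 0.2  ] [0.448 0.299 0.21 ]
0.21 44 [0.428 0.248 0.211] [0.448 0.299 0.22 ]
0.22 279 [0.42  0.251 0.22 ] [0.448 0.302 0.23 ]
0.23 192 [0.423 0.272 0.23 ] [0.445 0.302 0.233]
0.24 45 [0.425 0.275 0.243] [0.443 0.293 0.25 ]
0.25 241 [0.425 0.276 0.25 ] [0.442 0.292 0.253]
```

View pics/w3.png

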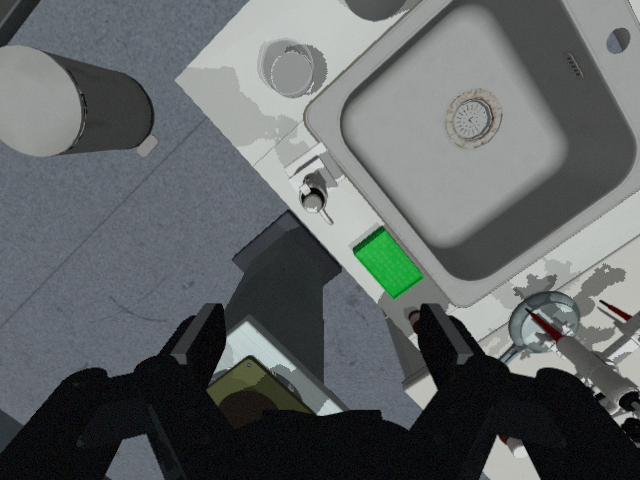

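The wrist view shows the pipette top at (312,195) with its hook pointing right and down to (330,218), towards the tip box. I need to know where the hook lies relative to the rib, so I take it from the pipettes already hanging in the carousel and look at one composite crop.

Run:
```python
from h import *
A=np.array([.577,-.2095])
s=manip.snapshot("side");Wn=cloud(s)
t=manip.snapshot("top");Wt=cloud(t)
for nm,W in(("w2",np.load("w2.npz")["W"]),("side",Wn),("top",Wt)):
    d=W[...,:2]-A
    for ang in(12.3,102.3,282.3):
        u=np.radians(ang);tt=d@np.array([-np.sin(u),np.cos(u)]);q=d@np.array([np.cos(u),np.sin(u)])
        print(nm,ang,end=": ")
        for lo,hi in((.275,.285),(.243,.256),(.231,.243),(.2,.22),(.16,.19)):
            m=(W[...,2]>lo)&(W[...,2]<hi)&(abs(tt)<.06)&(q>.03)&(q<.14)
            if m.sum()>4: print(lo,m.sum(),"t",np.percentile(tt[m],[2,98]).round(3),"q",np.percentile(q[m],[2,98]).round(3),end=" | ")
        print()
f=s["frame"];w=cv2.imread("pics/w3.png")[...,::-1];w2=cv2.imread("pics/w2.png")[...,::-1]
a=cv2.resize(f[275:425,195:275],(320,600),interpolation=cv2.INTER_CUBIC)
b=cv2.resize(w[135:235,280:360],(375,300),interpolation=cv2.INTER_CUBIC)
c=cv2.resize(w2[225:315,225:325],(375,300),interpolation=cv2.INTER_CUBIC)
save("m1.png",np.hstack([a,np.vstack([b,c])]))
W=np.load("w3.npz")["W"]
for nm,W in(("w3",W),("side",Wn),("top",Wt)):
  for lo,hi in((.243,.26),(.215,.233),(.2,.215),(.13,.19),(.108,.12),(.05,.1),(.008,.03)):
    m=(W[...,2]>lo)&(W[...,2]<hi)&(np.hypot(W[...,0]-.4335,W[...,1]-.284)<.06)
    if m.sum()>4: print(nm,lo,m.sum(),np.percentile(W[m][:,:2],[2,50,98],0).round(3).tolist())
```

```text
w2 12.3: 0.275 375 t [-0.011  0.005] q [0.082 0.098] | 0.243 210 t [-0.017  0.031] q [0.077 0.103] | 0.231 37 t [-0.017  0.028] q [0.077 0.09 ] | 0.2 216 t [-0.017  0.007] q [0.07  0.092] | 0.16 94 t [-0.017  0.004] q [0.07  0.094] | 
w2 102.3: 0.275 296 t [-0.011  0.005] q [0.08  0.096] | 0.243 301 t [-0.018  0.031] q [0.075 0.09 ] | 0.231 125 t [-0.017  0.032] q [0.075 0.088] | 0.2 286 t [-0.017  0.008] q [0.067 0.09 ] | 0.16 196 t [-0.016  0.007] q [0.067 0.086] | 
w2 282.3: 0.275 380 t [-0.009  0.007] q [0.083 0.098] | 0.243 223 t [-0.013  0.034] q [0.077 0.103] | 0.231 24 t [-0.007  0.035] q [0.077 0.091] | 0.2 183 t [-0.01   0.012] q [0.07  0.089] | 0.16 92 t [-0.008  0.012] q [0.07  0.094] | 
side 12.3: 0.275 28 t [-0.009  0.006] q [0.082 0.096] | 0.243 62 t [-0.01   0.031] q [0.076 0.097] | 0.231 46 t [-0.009  0.034] q [0.076 0.093] | 0.2 100 t [-0.009  0.013] q [0.068 0.099] | 0.16 145 t [-0.007  0.012] q [0.068 0.097] | 
side 102.3: 0.275 37 t [-0.009  0.007] q [0.08  0.098] | 0.243 111 t [-0.016  0.034] q [0.088 0.103] | 0.231 64 t [-0.013  0.032] q [0.086 0.103] | 0.2 106
[... 1606 characters left out ...]
291], [0.438, 0.299]]
side 0.13 530 [[0.42, 0.276], [0.424, 0.292], [0.445, 0.299]]
side 0.108 535 [[0.405, 0.265], [0.42, 0.296], [0.456, 0.308]]
side 0.05 619 [[0.406, 0.267], [0.423, 0.305], [0.452, 0.308]]
side 0.008 896 [[0.394, 0.256], [0.415, 0.302], [0.468, 0.319]]
top 0.243 49 [[0.425, 0.276], [0.432, 0.284], [0.44, 0.292]]
top 0.215 102 [[0.42, 0.252], [0.43, 0.277], [0.444, 0.302]]
top 0.2 14 [[0.422, 0.248], [0.429, 0.271], [0.443, 0.277]]
top 0.13 52 [[0.421, 0.271], [0.426, 0.275], [0.442, 0.287]]
top 0.108 199 [[0.407, 0.262], [0.42, 0.279], [0.454, 0.309]]
top 0.05 73 [[0.406, 0.261], [0.428, 0.264], [0.447, 0.272]]
top 0.008 194 [[0.394, 0.252], [0.42, 0.27], [0.483, 0.317]]
```

View pics/m1.png

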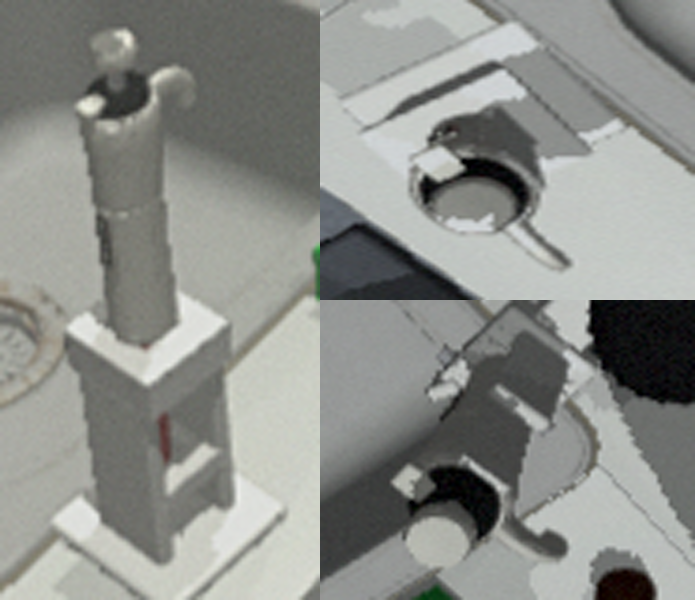

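The left crop shows the stand, with the pipette's hook to the upper right at (190,80). The lower right crop shows a hanging pipette with its hook tangential, counter-clockwise of outward. The hook therefore lies along the pipette's x axis at grip height, so I will grip across z, with the rib at +x. Next I fit the yaw and axis exactly.

Run:
```python
from h import *
W3=np.load("w3.npz")["W"];Ws=np.load("side.npz")["W"];Wt=np.load("top.npz")["W"]
for nm,W in(("w3",W3),("side",Ws),("top",Wt)):
    c=np.array([.4335,.284]);d=W[...,:2]-c;r=np.hypot(*np.moveaxis(d,2,0))
    for n,lo,hi,r0,r1 in(("topplate",.106,.122,.0,.045),("base",.004,.02,.0,.06)):
        m=(W[...,2]>lo)&(W[...,2]<hi)&(r<r1);print(nm,n,m.sum(),cv2.minAreaRect((W[m][:,:2]*1000).astype(np.float32)))
    m=(W[...,2]>.19)&(W[...,2]<.235)&(r>.022)&(r<.045)
    if m.sum()>4:
        print(nm,"hook",m.sum(),W[m].mean(0).round(4),"ang",np.degrees(np.arctan2(*d[m].mean(0)[::-1])).round(1),"z",np.percentile(W[m][:,2],[2,98]).round(3))
    m=(W[...,2]>.24)&(W[...,2]<.256)&(r<.02);print("plunger",W[m].mean(0).round(4),((W[m].max(0)+W[m].min(0))/2).round(4))
A=np.array([.577,-.2095]);W=np.load("w2.npz")["W"];d=W[...,:2]-A
for ang in(12.3,102.3,282.3):
    u=np.radians(ang);tt=d@np.array([-np.sin(u),np.cos(u)]);q=d@np.array([np.cos(u),np.sin(u)])
    b=(W[...,2]>.274)&(W[...,2]<.288)&(abs(tt)<.03)&(q>.06)&(q<.12)
    m=(W[...,2]>.22)&(W[...,2]<.265)&(tt>.022)&(tt<.05)&(q>.06)&(q<.12)
    print("car",ang,"plunger t,q",tt[b].mean().round(4),q[b].mean().round(4),"hook t,q",tt[m].mean().round(4),q[m].mean().round(4),m.sum())
st=rs()
```

```text
w3 topplate 650 ((431.9114074707031, 285.7734680175781), (44.139244079589844, 50.13533020019531), 83.86964416503906)
w3 base 1264 ((454.2370910644531, 297.6009216308594), (70.8380126953125, 111.31287384033203), 42.293399810791016)
w3 hook 58 [0.4309 0.256  0.2216] ang -95.2 z [0.21  0.226]
plunger [0.4344 0.2844 0.2509] [0.4338 0.284  0.2483]
side topplate 593 ((431.33831787109375, 284.9707336425781), (45.66175079345703, 52.165409088134766), 84.00911712646484)
side base 1180 ((434.5337829589844, 292.8482666015625), (110.33361053466797, 81.58175659179688), 23.612281799316406)
side hook 60 [0.4285 0.255  0.2175] ang -99.8 z [0.207 0.226]
plunger [0.4312 0.285  0.2502] [0.4328 0.2837 0.2471]
top topplate 208 ((430.02734375, 285.7098083496094), (46.080718994140625, 47.66386032104492), 83.76139831542969)
top base 451 ((438.889404296875, 285.724365234375), (110.69549560546875, 111.12248992919922), 62.90415573120117)
top hook 16 [0.4298 0.2541 0.2202] ang -97.1 z [0.21  0.227]
plunger [0.4326 0.2836 0.2505] [0.4324 0.2838 0.2502]
car 12.3 plunger t,q -0.0034 0.0898 hook t,q 0.0266 0.0906 55
car 102.3 plunger t,q -0.0032 0.0871 hook t,q 0.0273 0.0878 84
car 282.3 plunger t,q -0.0007 0.0903 hook t,q 0.0285 0.0906 100
t 7.7 pos [0.4313 0.2663 0.4174] x-yaw 49.21 zax [-0.    -0.001 -1.   ] q [-0.36  0.36 -0.42  1.6   0.15  1.22 -1.52] F [ 0.3 -0.1  0.7] w 0.0855 ff 0.0
```

apply_moves(
  motion=[
    [0.015, -0.01, 0, 0, 0, -34.8, 1],
    [0.015, -0.01, 0, 0, 0, -34.8, 1],
    [0.015, -0.01, 0.03, 0, 0, -34.8, 1],
    [0.015, -0.01, 0.06, 0, 0, -34.8, 1],
    [0.015, -0.01, 0.09, 0, 0, -34.8, 1],
    [0.015, -0.01, 0.11, 0, 0, -34.8, 1],
    [0.015, -0.01, 0.11, 0, 0, -34.8, 1],
    [0.015, -0.01, 0.11, 0, 0, -34.8, 1],
  ],
)

```text
clock: 8.37
tcp_pos: [0.4331, 0.2849, 0.3075]
tcp_rot: [0.0, 0.743, 0.67, -0.001]
force: [-1.2, 1.2, 1.2]
gripper_width: 0.0852
finger_force: 0.0
```

Run:
```python
from h import *
st=rs();s=manip.snapshot("wrist");W=cloud(s,st);Rm=q2R(st["tcp_rot"])
m=(W[...,2]>.243)&(W[...,2]<.262)&(np.hypot(W[...,0]-.4335,W[...,1]-.284)<.025);P=W[m];print(m.sum(),((P.max(0)+P.min(0))/2).round(4),P.max(0)-P.min(0),np.median(P[:,2]))
for lo,hi in((.17,.2),(.2,.212),(.212,.219),(.219,.226)):
    m=(W[...,2]>lo)&(W[...,2]<hi)&(np.hypot(W[...,0]-.4335,W[...,1]-.284)<.05);P=(W[m]-[.4335,.284,0])@Rm[:,:2];print(lo,m.sum(),np.percentile(P,[1,99],0).round(4))
print(to(np.array([.4335,.284,.187])-st["tcp_pos"]))
```

```text
t 8.37 pos [0.4331 0.2849 0.3075] x-yaw 84.08 zax [-0.001 -0.001 -1.   ] q [-0.32  0.49 -0.54  1.77  0.3   0.97 -1.09] F [-1.2  1.2  1.2] w 0.0852 ff 0.0
607 [0.4336 0.2846 0.2485] [0.01719624 0.01724494 0.00969973] 0.25129021539813523
0.17 239 [[ 0.0056 -0.0119]
 [ 0.0158  0.0123]]
0.2 89 [[ 0.0074 -0.0114]
 [ 0.0157  0.0126]]
0.212 93 [[-0.0004 -0.0135]
 [ 0.016   0.0124]]
0.219 357 [[-0.0322 -0.0139]
 [ 0.0146  0.0128]]
[-0.0009  0.0003  0.1205]
```

apply_moves(
  motion=[
    [0, 0, 0.03, 0, 0, 0, 1],
    [0, 0, 0.06, 0, 0, 0, 1],
    [0, 0, 0.09, 0, 0, 0, 1],
    [0, 0, 0.11, 0, 0, 0, 1],
    [0, 0, 0.12, 0, 0, 0, 1],
    [0, 0, 0.12, 0, 0, 0, 1],
    [0, 0, 0.12, 0, 0, 0, -1],
    [0, 0, 0.12, 0, 0, 0, -1],
    [0, 0, 0.12, 0, 0, 0, -1],
    [0, 0, 0.12, 0, 0, 0, -1],
    [0, 0, 0.12, 0, 0, 0, -1],
    [0, 0, 0.12, 0, 0, 0, -1],
  ],
  force=40,
)

```text
clock: 9.42
tcp_pos: [0.433, 0.2864, 0.1887]
tcp_rot: [0.0, 0.742, 0.67, 0.001]
force: [-0.4, -1.8, 5.7]
gripper_width: 0.0265
finger_force: 38.9
```

apply_moves(
  motion=[
    [0, 0, 0, 0, 0, 0, -1],
    [0, 0, 0, 0, 0, 0, -1],
    [0, 0, 0, 0, 0, 0, -1],
  ],
)

```text
clock: 9.67
tcp_pos: [0.433, 0.2864, 0.1887]
tcp_rot: [0.0, 0.742, 0.67, 0.001]
force: [-1.3, -0.0, 7.2]
gripper_width: 0.0263
finger_force: 39.0
```

Run:
```python
from h import *
rs()
```

```text
t 9.67 pos [0.433  0.2864 0.1887] x-yaw 84.21 zax [ 0.001  0.001 -1.   ] q [-0.39  0.64 -0.46  1.92  0.44  0.68 -1.22] F [-1.3 -0.   7.2] w 0.0263 ff 39.0
```

apply_moves(
  motion=[
    [0, 0, -0.005, 0, 0, 0, -1],
    [0, 0, -0.02, 0, 0, 0, -1],
    [0, 0, -0.04, 0, 0, 0, -1],
    [0, 0, -0.06, 0, 0, 0, -1],
    [0, 0, -0.08, 0, 0, 0, -1],
    [0, 0, -0.1, 0, 0, 0, -1],
    [0, 0, -0.12, 0, 0, 0, -1],
    [0, 0, -0.145, 0, 0, 0, -1],
    [0, 0, -0.17, 0, 0, 0, -1],
    [0, 0, -0.19, 0, 0, 0, -1],
    [0, 0, -0.19, 0, 0, 0, -1],
    [0, 0, -0.19, 0, 0, 0, -1],
  ],
)

```text
clock: 10.67
tcp_pos: [0.4331, 0.2861, 0.3787]
tcp_rot: [0.0, 0.742, 0.67, 0.001]
force: [0.4, -0.2, -1.1]
gripper_width: 0.0267
finger_force: 39.4
```

```bash
cat > pp.py <<'E'
from h import *
# pipette pose: horizontal centre of the body at several heights below the TCP, from side+wrist
st=rs();T=np.array(st["tcp_pos"]);Rm=q2R(st["tcp_rot"])
for nm in("side","top"):
    W=cloud(manip.snapshot(nm));L=(W-T)@Rm   # tool coords: z down
    for lo,hi in((.02,.04),(.04,.06),(.06,.072),(.08,.1),(.1,.13),(.13,.17)):
        m=(L[...,2]>lo)&(L[...,2]<hi)&(abs(L[...,0])<.03)&(abs(L[...,1])<.03)
        if m.sum()>5: print(nm,lo,m.sum(),"x",np.percentile(L[m][:,0],[3,97]).round(4),"y",np.percentile(L[m][:,1],[3,97]).round(4))
    m=(L[...,2]>0)&(L[...,2]<.25)&(abs(L[...,0])<.035)&(abs(L[...,1])<.035)
    if m.sum(): print(nm,"lowest",np.percentile(L[m][:,2],[99,100]).round(4))
E
python3 pp.py
```

```text
t 10.67 pos [0.4331 0.2861 0.3787] x-yaw 84.19 zax [ 0.002  0.001 -1.   ] q [-0.3   0.42 -0.57  1.65  0.25  1.14 -1.04] F [ 0.4 -0.2 -1.1] w 0.0267 ff 39.4
side 0.02 263 x [-0.0096  0.0125] y [-0.0123  0.0034]
side 0.04 265 x [-0.0104  0.0116] y [-0.0128  0.0121]
side 0.06 147 x [-0.009   0.0119] y [-0.0132  0.0117]
side 0.08 166 x [-0.0051  0.0066] y [-0.0093  0.0123]
side 0.1 231 x [-0.0043  0.0066] y [-0.0068  0.0118]
side 0.13 210 x [-0.0042  0.0064] y [-0.0057  0.0121]
side lowest [0.1592 0.1703]
top 0.02 23 x [-0.014  -0.0028] y [-0.0123  0.0093]
top 0.04 38 x [-0.0146 -0.0048] y [-0.0129  0.0095]
top 0.06 19 x [-0.0147 -0.0063] y [-0.012   0.0097]
top 0.08 9 x [-0.008  -0.0034] y [-0.0071  0.0092]
top 0.1 22 x [-0.0088  0.0012] y [-0.0067  0.0088]
top 0.13 14 x [-0.0087 -0.0014] y [-0.0048  0.0084]
top lowest [0.1617 0.1692]
```

apply_moves(
  motion=[
    [-0.02, 0.002, 0, 0, 0, -1, -1],
    [-0.06, 0.006, 0, 0, 0, -2, -1],
    [-0.1, 0.01, 0, 0, 0, -4, -1],
    [-0.14, 0.0135, 0, 0, 0, -6, -1],
    [-0.18, 0.0174, 0, 0, 0, -8, -1],
    [-0.22, 0.0213, 0, 0, 0, -10, -1],
    [-0.26, 0.0252, 0, 0, 0, -12, -1],
    [-0.3, 0.029, 0, 0, 0, -14, -1],
    [-0.34, 0.033, 0, 0, 0, -16, -1],
    [-0.38, 0.0368, 0, 0, 0, -17.8, -1],
    [-0.42, 0.0406, 0, 0, 0, -17.8, -1],
    [-0.46, 0.0445, 0, 0, 0, -17.8, -1],
  ],
)

```text
clock: 11.77
tcp_pos: [0.4293, -0.1782, 0.3766]
tcp_rot: [-0.001, 0.629, 0.777, -0.001]
force: [0.7, 0.6, -1.6]
gripper_width: 0.0266
finger_force: 39.4
```

Run:
```python
from h import *
st=rs();print(to(np.array([.4305,-.2395,.379])-st["tcp_pos"]))
```

```text
t 11.77 pos [ 0.4293 -0.1782  0.3766] x-yaw 102.0 zax [-0.003  0.001 -1.   ] q [ 0.67  0.33 -0.53  1.79  0.19  1.08  0.28] F [ 0.7  0.6 -1.6] w 0.0266 ff 39.4
[-0.0602 -0.0116 -0.0024]
```

apply_moves(
  motion=[
    [-0.03, -0.006, 0, 0, 0, 0, -1],
    [-0.06, -0.012, 0, 0, 0, 0, -1],
    [-0.06, -0.012, 0.02, 0, 0, 0, -1],
    [-0.06, -0.012, 0.05, 0, 0, 0, -1],
    [-0.06, -0.012, 0.08, 0, 0, 0, -1],
    [-0.06, -0.012, 0.11, 0, 0, 0, -1],
    [-0.06, -0.012, 0.13, 0, 0, 0, -1],
    [-0.06, -0.012, 0.142, 0, 0, 0, -1],
    [-0.06, -0.012, 0.147, 0, 0, 0, -1],
    [-0.06, -0.012, 0.147, 0, 0, 0, -1],
    [-0.06, -0.012, 0.147, 0, 0, 0, -1],
    [-0.06, -0.012, 0.147, 0, 0, 0, -1],
  ],
)

```text
clock: 12.77
tcp_pos: [0.432, -0.2375, 0.2315]
tcp_rot: [0.001, 0.629, 0.777, 0.0]
force: [-0.6, 0.0, -0.5]
gripper_width: 0.0262
finger_force: 39.4
```

```bash
cat > al.py <<'E'
from h import *
import sys
st=rs();A=np.array([.5775,-.2098]);u=np.radians(192.)
t_=np.array([-np.sin(u),np.cos(u)]);u_=np.array([np.cos(u),np.sin(u)])
fr=[]
zt=st["tcp_pos"][2]
for nm in("side","wrist","top"):
    s=manip.snapshot(nm);W=cloud(s,st);d=W[...,:2]-A;t=d@t_;q=d@u_;z=W[...,2];fr.append(s["frame"])
    f=(z>.139)&(z<.152)&(abs(t)<.03)
    for lo in(.07,.08,.09,.1,.108):
        k=f&(q>lo)&(q<lo+.01)
        o=[(int(x.sum()),np.percentile(t[x],[3,97]).round(4).tolist()) for x in(k&(t>0.003),k&(t<-.003)) if x.sum()>3]
        if o: print(nm,"fork",lo,o)
    b=(z>.165)&(z<.215)&(q>.05)&(q<.082)&(abs(t)<.03)
    if b.sum()>5: print(nm,"backrest t",np.percentile(t[b],[3,97]).round(4),"q",np.percentile(q[b],[5,95]).round(4))
    for lo,hi in((-.05,-.02),(-.07,-.052),(-.095,-.08),(-.13,-.1),(-.17,-.14)):
        m=(z-zt>lo)&(z-zt<hi)&(q>.122)&(q<.19)&(abs(t)<.04)
        if m.sum()>4: print(nm,"pip",lo,m.sum(),"t",np.percentile(t[m],[3,97]).round(4),"q",np.percentile(q[m],[3,97]).round(4),"z",np.percentile(z[m],[1]).round(4))
if len(sys.argv)>1:
    a=cv2.resize(fr[0][130:270,250:390],(400,400),interpolation=cv2.INTER_CUBIC);b=cv2.resize(fr[1][100:400,170:470],(400,400));save(sys.argv[1],np.hstack([a,b]))
E
python3 al.py al1.png
```

```text
t 12.77 pos [ 0.432  -0.2375  0.2315] x-yaw 102.0 zax [ 0.001 -0.001 -1.   ] q [ 0.69  0.54 -0.44  1.95  0.34  0.72  0.26] F [-0.6  0.  -0.5] w 0.0262 ff 39.4
side fork 0.07 [(13, [0.0035, 0.0169]), (25, [-0.0217, -0.004])]
side fork 0.08 [(18, [0.0059, 0.0165]), (21, [-0.021, -0.0115])]
side fork 0.09 [(18, [0.0063, 0.0192]), (17, [-0.0246, -0.0108])]
side fork 0.1 [(21, [0.0062, 0.0176]), (24, [-0.0237, -0.014])]
side fork 0.108 [(14, [0.0099, 0.0159]), (15, [-0.0227, -0.0154])]
side backrest t [-0.013   0.0099] q [0.0698 0.0759]
side pip -0.05 126 t [-0.0168 -0.0029] q [0.1364 0.1602] z [0.182]
side pip -0.07 79 t [-0.0163 -0.0009] q [0.1362 0.1609] z [0.1618]
side pip -0.095 41 t [-0.0113  0.0016] q [0.1375 0.1569] z [0.1377]
side pip -0.13 70 t [-0.0108  0.0039] q [0.1366 0.1546] z [0.1018]
side pip -0.17 38 t [-0.0109  0.0044] q [0.1364 0.1531] z [0.0638]
wrist fork 0.07 [(214, [0.0036, 0.018]), (296, [-0.0213, -0.0046])]
wrist fork 0.08 [(199, [0.0082, 0.0173]), (225, [-0.0215, -0.0118])]
wrist fork 0.09 [(228, [0.0049, 0.0177]), (254, [-0.0218, -0.0094])]
wrist fork 0.1 [(239
[... 444 characters left out ...]
wrist pip -0.17 74 t [-0.0112  0.002 ] q [0.1361 0.1523] z [0.065]
top fork 0.07 [(12, [0.004, 0.0177]), (21, [-0.0215, -0.0057])]
top fork 0.08 [(12, [0.0083, 0.0162]), (18, [-0.0214, -0.0119])]
top fork 0.09 [(13, [0.0056, 0.0132]), (19, [-0.0222, -0.0107])]
top fork 0.1 [(16, [0.0043, 0.0135]), (19, [-0.0246, -0.0103])]
top fork 0.108 [(5, [0.0094, 0.0139]), (9, [-0.0213, -0.0154])]
top backrest t [-0.0125  0.0079] q [0.0709 0.0762]
top pip -0.05 27 t [-0.0168 -0.0057] q [0.1367 0.1609] z [0.182]
top pip -0.07 18 t [-0.0164 -0.0065] q [0.1385 0.1618] z [0.1631]
top pip -0.13 7 t [-0.0112 -0.0047] q [0.1377 0.1518] z [0.1023]
top pip -0.17 8 t [-0.0111 -0.0049] q [0.138  0.1535] z [0.0656]
```

Fork and pipette agree in all three views: fork line t = -2.2 mm, pipette about -3 mm, a 0.7 mm correction. I push in gently.

apply_moves(
  motion=[
    [-0.0007, 0.005, 0, 0, 0, 0, -1],
    [-0.0007, 0.01, 0, 0, 0, 0, -1],
    [-0.0007, 0.014, 0, 0, 0, 0, -1],
    [-0.0007, 0.018, 0, 0, 0, 0, -1],
    [-0.0007, 0.022, 0, 0, 0, 0, -1],
    [-0.0007, 0.026, 0, 0, 0, 0, -1],
    [-0.0007, 0.03, 0, 0, 0, 0, -1],
    [-0.0007, 0.03, 0, 0, 0, 0, -1],
  ],
)

```text
clock: 13.58
tcp_pos: [0.4618, -0.2316, 0.2308]
tcp_rot: [0.0, 0.629, 0.777, 0.0]
force: [-0.9, 0.6, -0.3]
gripper_width: 0.0265
finger_force: 39.5
```

apply_moves(
  motion=[
    [0, 0.003, 0, 0, 0, 0, -1],
    [0, 0.006, 0, 0, 0, 0, -1],
    [0, 0.008, 0, 0, 0, 0, -1],
    [0, 0.01, 0, 0, 0, 0, -1],
  ],
)

```text
clock: 13.92
tcp_pos: [0.4712, -0.2294, 0.2309]
tcp_rot: [0.0, 0.629, 0.777, 0.0]
force: [-1.1, 0.0, -0.9]
gripper_width: 0.0266
finger_force: 39.8
```

apply_moves(
  motion=[
    [0, 0.003, 0, 0, 0, 0, -1],
    [0, 0.006, 0, 0, 0, 0, -1],
    [0, 0.008, 0, 0, 0, 0, -1],
    [0, 0.009, 0, 0, 0, 0, -1],
    [0, 0.009, 0, 0, 0, 0, -1],
  ],
)

```text
clock: 14.33
tcp_pos: [0.4805, -0.2278, 0.2311]
tcp_rot: [0.001, 0.629, 0.777, 0.001]
force: [0.9, -0.3, 0.4]
gripper_width: 0.0262
finger_force: 39.2
```

apply_moves(
  motion=[
    [0, 0.002, 0, 0, 0, 0, -1],
    [0, 0.004, 0, 0, 0, 0, -1],
    [0, 0.006, 0, 0, 0, 0, -1],
    [0, 0.007, 0, 0, 0, 0, -1],
    [0, 0.008, 0, 0, 0, 0, -1],
    [0, 0.008, 0, 0, 0, 0, -1],
  ],
)

```text
clock: 14.83
tcp_pos: [0.4877, -0.2261, 0.2308]
tcp_rot: [0.0, 0.629, 0.777, 0.0]
force: [0.8, -0.6, -1.0]
gripper_width: 0.0263
finger_force: 39.4
```

```bash
sed -i 's/(q>.122)/(q>.078)/' al.py; python3 al.py | grep -v fork
```

```text
t 14.83 pos [ 0.4877 -0.2261  0.2308] x-yaw 102.01 zax [ 0.  0. -1.] q [ 0.61  0.6  -0.43  1.82  0.34  0.79  0.22] F [ 0.8 -0.6 -1. ] w 0.0263 ff 39.4
side backrest t [-0.0126  0.0016] q [0.0703 0.0814]
side pip -0.05 124 t [-0.0157 -0.0022] q [0.0795 0.1037] z [0.1811]
side pip -0.07 77 t [-0.0163  0.0007] q [0.0804 0.1042] z [0.1616]
side pip -0.095 143 t [-0.0229  0.0158] q [0.081  0.1142] z [0.136]
side pip -0.13 67 t [-0.0223  0.0121] q [0.0798 0.113 ] z [0.1023]
side pip -0.17 32 t [-0.0086  0.0029] q [0.0811 0.0959] z [0.0635]
wrist backrest t [-0.0124  0.0041] q [0.0695 0.0809]
wrist pip -0.05 777 t [-0.0167 -0.0059] q [0.0788 0.1022] z [0.1812]
wrist pip -0.07 366 t [-0.0158 -0.0071] q [0.079  0.1026] z [0.1611]
wrist pip -0.095 1078 t [-0.0253  0.0139] q [0.0791 0.1125] z [0.1364]
wrist pip -0.13 112 t [-0.0217  0.0126] q [0.0794 0.1133] z [0.1073]
wrist pip -0.17 6 t [-0.0107 -0.0102] q [0.0793 0.0812] z [0.0741]
top backrest t [-0.0128 -0.0064] q [0.0717 0.0811]
top pip -0.05 26 t [-0.0164 -0.0072] q [0.0801 0.1039] z [0.1813]
top pip -0.07 23 t [-0.0162 -0.0033] q [0.0821 0.1055] z [0.1611]
top pip -0.095 76 t [-0.0243  0.011 ] q [0.0795 0.1149] z [0.1378]
top pip -0.13 11 t [-0.022   0.0129] q [0.082  0.1148] z [0.1232]
```

The pipette is in the fork at q of about 91 to 93 mm, with no noticeable force. I lower it until it makes contact.

apply_moves(
  motion=[
    [0, 0, 0.002, 0, 0, 0, -1],
    [0, 0, 0.004, 0, 0, 0, -1],
    [0, 0, 0.006, 0, 0, 0, -1],
    [0, 0, 0.008, 0, 0, 0, -1],
    [0, 0, 0.009, 0, 0, 0, -1],
    [0, 0, 0.009, 0, 0, 0, -1],
  ],
)

```text
clock: 15.48
tcp_pos: [0.4871, -0.2262, 0.2215]
tcp_rot: [-0.0, 0.629, 0.777, -0.0]
force: [-0.4, -0.6, -0.7]
gripper_width: 0.0264
finger_force: 39.5
```

apply_moves(
  motion=[
    [0, 0, 0.0005, 0, 0, 0, -1],
    [0, 0, 0.001, 0, 0, 0, -1],
    [0, 0, 0.0015, 0, 0, 0, -1],
    [0, 0, 0.0015, 0, 0, 0, -1],
  ],
)

```text
clock: 15.82
tcp_pos: [0.4875, -0.2264, 0.2209]
tcp_rot: [0.0, 0.629, 0.777, -0.0]
force: [-0.7, 0.3, 4.9]
gripper_width: 0.0264
finger_force: 40.8
```

apply_moves(
  motion=[
    [0, 0, 0.0005, 0, 0, 0, -1],
    [0, 0, 0.001, 0, 0, 0, -1],
    [0, 0, 0.001, 0, 0, 0, -1],
  ],
)

```text
clock: 16.07
tcp_pos: [0.4877, -0.2265, 0.2206]
tcp_rot: [0.001, 0.629, 0.777, -0.0]
force: [-1.7, -1.0, 10.3]
gripper_width: 0.0263
finger_force: 42.2
```

Contact at TCP z = 0.221 (neck about 148 mm), with 10 N pressing. I ease off, then open gradually.

apply_moves(
  motion=[
    [0, 0, -0.001, 0, 0, 0, -1],
    [0, 0, -0.0018, 0, 0, 0, -1],
    [0, 0, -0.0018, 0, 0, 0, -1],
    [0, 0, -0.0018, 0, 0, 0, -1],
  ],
  force=20,
)

```text
clock: 16.4
tcp_pos: [0.4874, -0.2262, 0.2211]
tcp_rot: [0.0, 0.629, 0.777, 0.0]
force: [-0.5, -1.0, 2.0]
gripper_width: 0.0266
finger_force: 40.0
```

apply_moves(
  motion=[
    [0, 0, 0, 0, 0, 0, -0.3],
    [0, 0, 0, 0, 0, 0, -0.2],
    [0, 0, 0, 0, 0, 0, -0.1],
    [0, 0, 0, 0, 0, 0, 0],
    [0, 0, 0, 0, 0, 0, 0.2],
    [0, 0, 0, 0, 0, 0, 0.4],
    [0, 0, 0, 0, 0, 0, 0.4],
  ],
)

```text
clock: 16.98
tcp_pos: [0.4873, -0.2262, 0.2211]
tcp_rot: [0.0, 0.629, 0.777, 0.0]
force: [-0.3, -0.6, -0.8]
gripper_width: 0.0594
finger_force: 0.0
```

```bash
python3 al.py al2.png| grep -v fork
```

```text
t 16.98 pos [ 0.4873 -0.2262  0.2211] x-yaw 102.0 zax [ 0. -0. -1.] q [ 0.61  0.61 -0.43  1.84  0.35  0.77  0.21] F [-0.3 -0.6 -0.8] w 0.0594 ff 0.0
side backrest t [-0.0123  0.0069] q [0.07   0.0815]
side pip -0.05 125 t [-0.0144  0.    ] q [0.0797 0.1034] z [0.172]
side pip -0.07 74 t [-0.0153  0.0003] q [0.0809 0.1046] z [0.1514]
side pip -0.095 94 t [-0.0249  0.0139] q [0.0799 0.1146] z [0.1267]
side pip -0.13 55 t [-0.0105 -0.0009] q [0.0805 0.0978] z [0.0924]
side pip -0.17 37 t [-0.0117  0.0011] q [0.0798 0.0964] z [0.0523]
wrist backrest t [-0.0123  0.0071] q [0.0696 0.081 ]
wrist pip -0.05 813 t [-0.0157 -0.0056] q [0.0794 0.1022] z [0.1715]
wrist pip -0.07 373 t [-0.0156 -0.0073] q [0.0795 0.1028] z [0.1516]
wrist pip -0.095 395 t [-0.027   0.0123] q [0.0796 0.1133] z [0.1264]
wrist pip -0.17 32 t [-0.0126 -0.0053] q [0.0794 0.0944] z [0.0513]
top backrest t [-0.0128 -0.005 ] q [0.0718 0.081 ]
top pip -0.05 31 t [-0.0158 -0.001 ] q [0.0806 0.1048] z [0.1716]
top pip -0.07 22 t [-0.0158 -0.0022] q [0.0815 0.1051] z [0.1518]
top pip -0.095 25 t [-0.0274  0.0116] q [0.0808 0.1141] z [0.127]
```

View pics/al2.png

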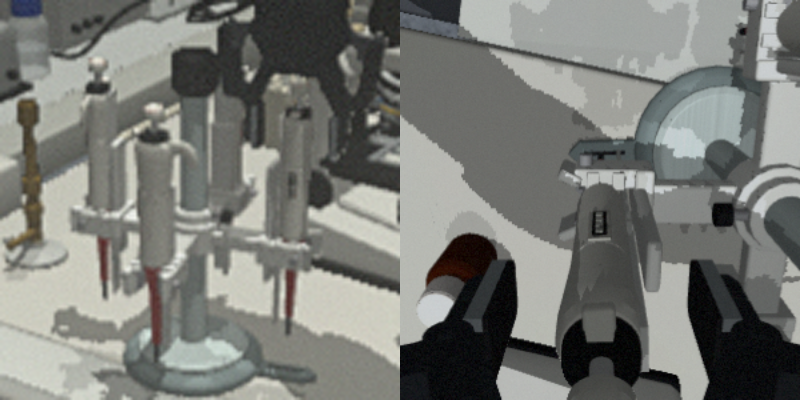

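The picture shows the pipette hanging upright in the fork at (295,190) on the left, with the fingers clear on both sides. I retract straight up.

apply_moves(
  motion=[
    [0, 0, -0.005, 0, 0, 0, 0.6],
    [0, 0, -0.015, 0, 0, 0, 0.6],
    [0, 0, -0.03, 0, 0, 0, 0.6],
    [0, 0, -0.05, 0, 0, 0, 0.6],
    [0, 0, -0.08, 0, 0, 0, 0.6],
    [0, 0, -0.11, 0, 0, 0, 0.6],
    [0, 0, -0.15, 0, 0, 0, 0.6],
    [0, 0, -0.18, 0, 0, 0, 0.6],
    [0, 0, -0.18, 0, 0, 0, 0.6],
    [0, 0, -0.18, 0, 0, 0, 0.6],
  ],
)

```text
clock: 17.97
tcp_pos: [0.4883, -0.2262, 0.4038]
tcp_rot: [0.003, 0.629, 0.777, 0.001]
force: [0.3, -0.6, -1.0]
gripper_width: 0.0685
finger_force: 0.0
```

Run:
```python
from h import *
rs();A=np.array([.5775,-.2098]);u=np.radians(192.);t_=np.array([-np.sin(u),np.cos(u)]);u_=np.array([np.cos(u),np.sin(u)])
for n in("side","top"):
    W=cloud(manip.snapshot(n));d=W[...,:2]-A;t=d@t_;q=d@u_;z=W[...,2]
    for lo,hi in((.27,.285),(.17,.2),(.152,.165),(.055,.08)):
        m=(z>lo)&(z<hi)&(abs(t)<.02)&(q>.078)&(q<.115)
        if m.sum()>3: print(n,lo,m.sum(),np.percentile(t[m],[3,97]).round(4),np.percentile(q[m],[3,97]).round(4),z[m].max().round(4))
manip.hand_in()
```

```text
t 17.97 pos [ 0.4883 -0.2262  0.4038] x-yaw 102.0 zax [ 0.005 -0.002 -1.   ] q [ 0.66  0.42 -0.5   1.55  0.21  1.22  0.34] F [ 0.3 -0.6 -1. ] w 0.0685 ff 0.0
side 0.27 36 [-0.0064  0.0096] [0.0835 0.1007] 0.2849
side 0.17 122 [-0.0152 -0.0016] [0.0802 0.1041] 0.1994
side 0.152 53 [-0.0153  0.0007] [0.0809 0.1043] 0.1647
side 0.055 34 [-0.0098  0.004 ] [0.0796 0.0959] 0.0799
top 0.27 44 [-0.0063  0.0086] [0.0862 0.1007] 0.2849
top 0.17 31 [-0.0154 -0.0016] [0.0806 0.1049] 0.1984
top 0.152 15 [-0.0176 -0.0017] [0.0822 0.1053] 0.1632
the job is handed in; nothing more can be done
```

The job is handed in: I turned the empty fork over the pointer and left the pipette hanging in it, let go and close to upright in the final camera check, after 18 s of the 67 s allowed; no verdict was returned.

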